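# Free a beaker jammed in the corner of the drying bin and stand it up

## Task

The beaker with the yellow band has toppled into a corner of the blue drying bin and is stuck there with the white stirring rod under its foot. First, while the beaker still leans there, get the rod out from under it, a good 3 cm clear, and leave it lying flat anywhere out of the way; then tip the beaker upright and slide it out over the bin floor, without lifting it, until it stands free with at least 3 cm between it and every wall of the bin and the rod not touching it. Leave all the other things where they are.

Things in the scene. Friction and masses are not known exactly. Their poses are not given: they have to be found in the camera images.
- bin: Blue shallow plastic bin, fixed to the table. Origin under its centre at table height, x and y along its sides, z up. Inside 290 mm along its x by 260 mm along its y; walls and floor 5 mm thick (floor top at z = 5 mm), rim 50 mm above the table, with a 10 mm flange round the outside. The beaker is jammed in its (+x, +y) corner.
- bin_corner (a point): The inner corner of the bin where the beaker leans, at floor height (5 mm above the table), 145 mm and 130 mm from the bin's centre along its x and y.
- beaker: The beaker to free: open, empty, translucent, yellow band, 86 mm tall, 70 mm across the rim (77 over the spout, on its -y side), foot 58 mm across, about 90 g. Origin: centre of its underside; own z along its axis to the mouth. At the start it leans about 46 degrees towards the bin corner, standing on the edge of its foot nearest the corner, its side on the two rims, the rest of its foot raised.
- beaker_mouth (a point): Centre of the beaker's mouth, 86 mm along its axis from the origin. The mouth is open, about 61 mm clear, narrowing to about 55 mm at the bottom, which is 8 mm thick. At the start it faces up over the corner. Pulled there away from the corner, the loose beaker pivots on the edge of its foot that stands on the floor and settles on its base.
- rod: White plastic stirring rod, 165 mm long, 10 mm square section with rounded look, about 22 g, lying flat on the bin floor. Origin at the middle of its length on its underside, own y along its length. Its +y end lies under the raised foot of the beaker, the rest points to the middle of the bin.
- rod_inner (a point): The rod's +y end, on its axis (82 mm from its middle); at the start it is under the beaker's foot.
- rod_outer (a point): The rod's -y end, on its axis; at the start it lies free in the bin.
- clear_beaker: Bystander: plain translucent beaker without a band, 86 mm tall, 70 mm across (77 over the spout), standing in the (-x, +y) corner of the bin. Origin at the centre of its underside.
- vial_blue: Bystander: white vial with a blue cap, 26 mm across, 60 mm tall, standing in the (+x, -y) corner of the bin. Origin at the centre of its underside.
- vial_black: Bystander: white vial with a black cap, 26 mm across, 60 mm tall, standing on the table to the right of the bin. Origin at the centre of its underside.
- tape_roll: Bystander: roll of masking tape, 102 mm across, 25 mm high, lying on the table to the left of the bin. Origin at the centre of its underside.
- marker_red: Bystander: felt marker with a red cap, 132 mm long, 15 mm thick, lying on the table to the right of the bin. Origin at the middle of its underside.
Not all that is in view belongs to the job. There is more than one size of the rod; the job needs the smaller.

How it is judged:
By the outcome, as a careful person would: the job done as asked, in the order asked, and still so for the second after the job is handed in, with the robot touching nothing.
It also fails if it takes over 61 s, if anything falls off the work surface, if the arm or the gripper's body presses on something with over 40 N, if the wrist force passes 120 N, or if a joint passes its speed limit or range.

## Robot

A 6-joint arm with a two-finger parallel gripper is mounted at the origin on a cart in front of the work surface, level with it; the furniture and walls round the work are solid. World frame = base frame: x ahead of the robot, y to its left, z up, the work surface at z = 0. Lengths are in mm, angles in rad, forces in N, time in s.
With the tool pointing down it reaches from about 350 to 975 mm from the base axis. Payload 7.1 kg.
Tool frame: the origin (TCP) lies on the centre line of the jaws, within the pads' length; the fingertips stand 8 mm ahead of it and the grasp point (between the pads) lies 11 mm behind it; x points along the fingers, z is the direction in which the jaws open and shut, and the axes are right-handed (so a half turn about x gives the same grasp; the last joint's range is limited). The gripper opens to 88 mm and grips with 3 to 60 N. Pads are 20 mm wide; open, the fingers measure 115 mm over their backs; the gripper's body (75 mm by 178 mm) begins 61 mm behind the grasp point.
Start: joints at [1.172, 0.423, 1.63, -0, 1.089, -0.019], TCP at [231.677, 580.457, 230.675] pointing down, gripper open.
Joint ranges: [-3, 3], [-0.9, 2.11], [0.09, 2.58], [-1.31, 4.45], [0.11, 2.69], [-2.54, 2.54]. Speed limits (rad/s): [2.39, 2.39, 3.01, 3.14, 3.14, 3.14].

## Interface

Orientations are given as a rotation vector (axis times angle).
In Python, from workcell import status, get_image, camera_params, close_job gives the robot as it stands. The module is installed in compiled form; this text tells all that it offers.
- The arm moves only by the tool apply_moves, never from a script. Its argument "increments" is a list of rows, each a list of 7 numbers: the closure in counts, from 0 (fully open) to 255 (shut), then the shift along the tool's x, y, z in mm, then the turn, a rotation vector about the tool's x, y, z in degrees. A call has exactly 8 rows; each row shifts and turns the commanded pose from where the row before left it, along the tool's axes as they then stand; what a row does not reach is not made up. A row lasts 1/8 s, in which the tool goes at most 62.5 mm and 10.7 degrees, less where a joint would pass 70% of its speed; a pose out of reach is approached as far as the arm can. A call with a gripper value outside its range is refused whole. The fingers move at their own pace and stop on an object; the grip force is fixed at half the most. Time passes only in rows, so rows that do not move let the fingers close, or fill a call up. It gives the time, the measured TCP pose, the force and the opening at its end, in the units of the state.
- status.get_obs(): the state, without advancing time (a new reading comes with each control period).
- get_image(name): name is "scene" or "top" or "wrist"; returns the picture (400x640x3 uint8, red, green, blue); there is no depth.
- camera_params(name): a dict with "camera_matrix" (3x3 intrinsics, pixels), "D" ([k1, k2, p1, p2, k3] as OpenCV has them; the pictures are not rectified), "rvec" (rotation vector, rad) and "tvec" (3), from world to camera coordinates, as OpenCV has them; the wrist camera has in their place "T_tool_cam" (4x4, takes a point from camera to tool coordinates, whose origin is the TCP and whose axes are the tool frame's). Camera axes: x right, y down, z forward; pixel columns grow to the right and rows downward; lengths in mm; the calibration is good to about 2 mm. A picture is of the moment at which its call begins: read the wrist's pose just before it. camera_params takes no time and is no camera call.
- close_job(): hands the job in, once; it reports no verdict.
The state is a dict: "t": time; "qpos": joint angles; "qvel": joint speeds; "joint_torque": joint torques, N m; "ee_pos": TCP position; "orientation": TCP orientation; "ft_force": force on the tool from outside, world axes, zero at the start; "moment": the same for the moment, N m; "width": finger opening in mm.
Only numpy, scipy, OpenCV 4.12 (cv2) and the standard library are available. Lean on these libraries where they do the work, as an engineer would, in place of code of your own. Each camera call takes 0.05 s, during which the arm holds its last target.

## Working session

There is one attempt and no reset: what is moved stays moved. The work goes in short steps, Python scripts to look and compute and a tool call to move; the robot and the scene stay as the last step left them, time stands still between calls to the robot, and variables do not carry over. Pictures are saved under pics/ and viewed, and the job is handed in when it is done.

Besides the shell and the picture viewer there is one more tool, called after "Call:" by a JSON object that holds its "api" and its "payload". apply_moves: Moves the arm, as the interface text tells. Its arguments: {"type":"object","properties":{"increments":{"type":"array"}},"required":["increments"]}

```bash
mkdir -p pics; python3 - <<'E'
from workcell import *
import cv2
for n in ["scene","top","wrist"]:
    o=status.get_obs(); im=get_image(n); cv2.imwrite(f"pics/{n}0.png",im[:,:,::-1])
    p=camera_params(n); print(n,{k:(v.tolist() if hasattr(v,'tolist') else v) for k,v in p.items()})
print(o)
E
```

```text
scene {'camera_matrix': [[470.13856687941063, 0.0, 318.3815497265056], [0.0, 470.13856687941063, 208.77435079742173], [0.0, 0.0, 1.0]], 'D': [0.025029676600470865, 0.0, 0.0, 0.0, 0.0], 'rvec': [0.8488395402603213, -2.5916747697938605, 1.012876962205895], 'tvec': [426.5461036399725, 284.0590233731871, 1215.0955673642893]}
top {'camera_matrix': [[399.8248493168378, 0.0, 322.44511108761105], [0.0, 399.8248493168378, 198.7790605355837], [0.0, 0.0, 1.0]], 'D': [-0.008619121983952514, 0.0, 0.0, 0.0, 0.0], 'rvec': [2.1634182619673847, -2.1113981423917183, 0.137278925141072], 'tvec': [-8.612617054005435, 518.973145044421, 1205.844748002415]}
wrist {'camera_matrix': [[340.7268327001442, 0.0, 321.94115841670873], [0.0, 340.7268327001442, 202.65590914861582], [0.0, 0.0, 1.0]], 'D': [-0.019268725597177166, 0.0, 0.0, 0.0, 0.0], 'T_tool_cam': [[0.0005357669661482162, -0.2791315335329255, 0.9602527271199561, -153.46495633271996], [-0.0005345700927752536, -0.9602528076796755, -0.27913125869044786, 76.0125606066981], [0.999999713594245, -0.00036377308179854587, -0.0006636871032829549, -0.2667189829967942], [0.0, 0.0, 0.0, 1.0]]}
{'t': 0.1, 'qpos': array([ 1.17200743e+00,  4.23798443e-01,  1.63061866e+00, -1.47091294e-05,
        1.08860589e+00, -1.90214212e-02]), 'qvel': array([ 2.26382265e-03, -1.60073943e-03, -1.02613243e-03,  1.17425966e-03,
        9.30704794e-04, -6.98376171e-05]), 'joint_torque': array([ 5.42126763e-04, -5.45609558e+01, -2.74324447e+01,  6.45414088e-02,
        1.86942599e-02, -4.77972435e-05]), 'ee_pos': array([231.48711119, 580.00863565, 229.95618598]), 'orientation': array([-0.92588294,  1.36648268,  0.92457892]), 'ft_force': array([-0.10272413,  0.26736554, -0.07234865]), 'moment': array([ 0.06459711,  0.00639051, -0.05039297]), 'width': 87.86951626764466}
```

View pics/scene0.png

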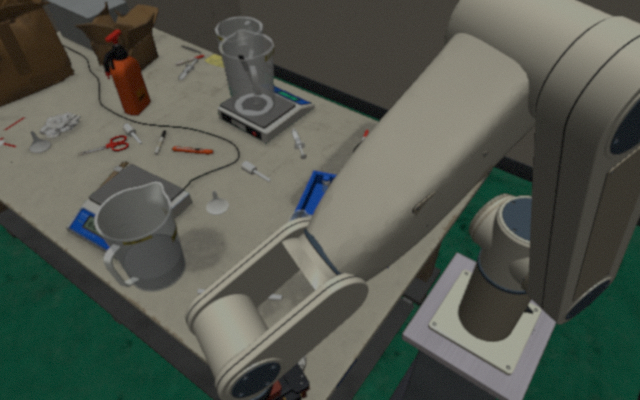

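View pics/top0.png

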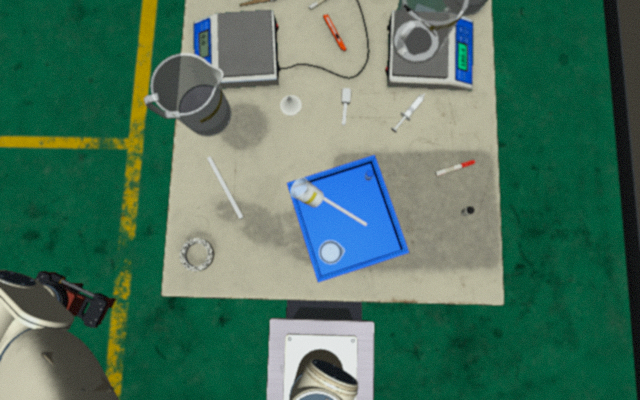

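View pics/wrist0.png

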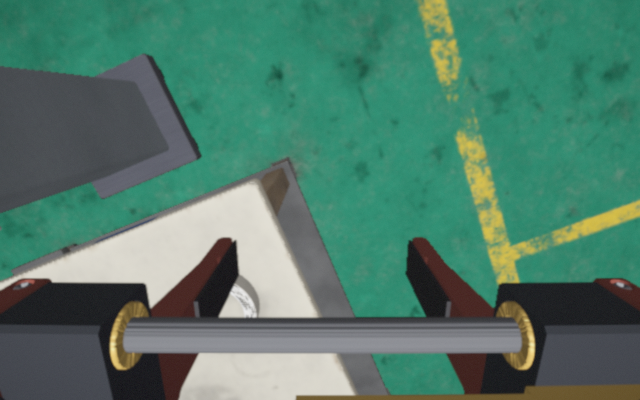

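The top view shows the bin with its outer corners at about (292,183), (375,156), (408,250) and (318,280). The banded beaker is at (308,193), and the rod runs from about (322,199) to (366,224). The larger rod, a distractor, lies on the table at the left. I'll enlarge the bin next.

```bash
cat > h.py <<'E'
import numpy as np, cv2
from workcell import *
from scipy.spatial.transform import Rotation as R
def ray(name,uv,ob=None):
    p=camera_params(name);K=np.array(p["camera_matrix"]);D=np.array(p["D"])
    n=cv2.undistortPoints(np.array([[uv]],float),K,D)[0,0]; d=np.array([n[0],n[1],1.])
    if name=="wrist":
        T=np.array(p["T_tool_cam"]);Rt=R.from_rotvec(ob["orientation"]).as_matrix()
        return Rt@T[:3,3]+ob["ee_pos"], Rt@T[:3,:3]@d
    Rm=R.from_rotvec(np.ravel(p["rvec"])).as_matrix();t=np.ravel(p["tvec"])
    return -Rm.T@t, Rm.T@d
def px2w(name,uv,z,ob=None):
    c,d=ray(name,uv,ob); return c+d*(z-c[2])/d[2]
def proj(name,P,ob=None):
    p=camera_params(name);K=np.array(p["camera_matrix"]);D=np.array(p["D"]);P=np.atleast_2d(P).astype(float)
    if name=="wrist":
        T=np.array(p["T_tool_cam"]);M=np.eye(4);M[:3,:3]=R.from_rotvec(ob["orientation"]).as_matrix();M[:3,3]=ob["ee_pos"]
        W=np.linalg.inv(M@T); rv=cv2.Rodrigues(W[:3,:3])[0];tv=W[:3,3]
    else: rv,tv=np.ravel(p["rvec"]),np.ravel(p["tvec"])
    return cv2.projectPoints(P,rv,tv,K,D)[0][:,0]
E
python3 - <<'E'
import cv2
im=cv2.imread("pics/top0.png")[145:290,280:420]
cv2.imwrite("pics/topc.png",cv2.resize(im,None,fx=4,fy=4,interpolation=cv2.INTER_CUBIC))
E
```

```text
(no output)
```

View pics/topc.png

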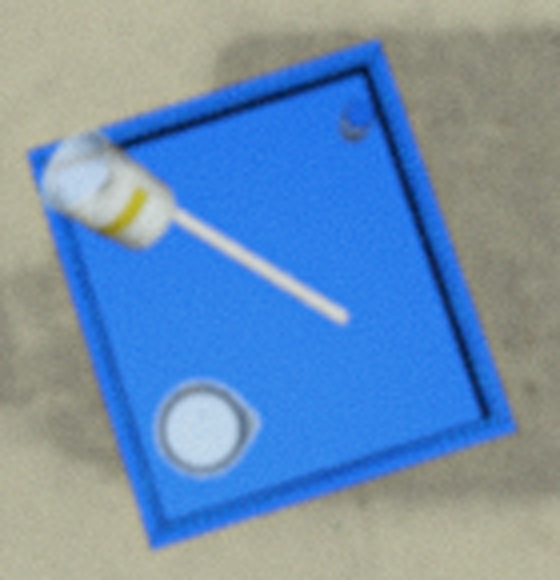

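```bash
cat >> h.py <<'E'
from scipy.optimize import least_squares
def fitbin():
    c=np.array([(30,152),(378,42),(515,428),(155,548)])/4+[280,145]-0.0
    W=np.array([px2w("top",u,50)[:2] for u in c])
    L=np.array([(160,145),(160,-145),(-160,-145),(-160,145)],float)
    f=lambda q:(L@np.array([[np.cos(q[2]),np.sin(q[2])],[-np.sin(q[2]),np.cos(q[2])]])+q[:2]-W).ravel()
    r=least_squares(f,[W[:,0].mean(),W[:,1].mean(),0.2]); return r.x,r.fun
E
python3 - <<'E'
from h import *
q,e=fitbin();print(q,np.degrees(q[2]),e.round(1))
for u in [(178,212),(345,319)]:
    P=px2w("top",np.array(u)/4+[280,145],15);print(P)
    c,s=np.cos(q[2]),np.sin(q[2]);d=P[:2]-q[:2];print("bin",c*d[0]+s*d[1],-s*d[0]+c*d[1])
P=px2w("top",np.array((202,428))/4+[280,145],91);print("clear",P)
o=status.get_obs();print(R.from_rotvec(o["orientation"]).as_matrix().round(3))
E
```

```text
[ 4.62173132e+02 -7.34405374e+01  3.38871192e-01] 19.415889103867148 [ 0.7  3.1  3.6 -1.7 -1.8 -3.1 -2.5  1.7]
[525.03089586  -1.98258049  15.        ]
bin 83.03732155376544 46.498832041929475
[ 443.33499334 -134.87849784   15.        ]
bin -38.19019493235206 -51.68179020470116
clear [354.82496822 -24.52616802  91.        ]
[[-0.    -0.929  0.371]
 [-0.001  0.371  0.929]
 [-1.     0.    -0.001]]
```

```bash
cat >> h.py <<'E'
def plan(p1,zdeg,n,g,p0=None,R0=None):
    """tool pointing down with tool z at world heading zdeg; straight line, n rows"""
    o=status.get_obs()
    if p0 is None: p0=o["ee_pos"]
    if R0 is None: R0=R.from_rotvec(o["orientation"]).as_matrix()
    a=np.radians(zdeg);x=np.array([0,0,-1.]);z=np.array([np.cos(a),np.sin(a),0]);y=np.cross(z,x)
    R1=np.c_[x,y,z]; rv=R.from_matrix(R0.T@R1).as_rotvec()
    for i in range(n):
        Ri=R0@R.from_rotvec(rv*i/n).as_matrix()
        s=Ri.T@(np.array(p1)-p0)/n
        print([g]+s.round(1).tolist()+np.degrees(rv/n).round(2).tolist())
    return R1
E
python3 - <<'E'
from h import *
plan((456,-114,180),-31.6,16,0)
E
```

```text
[0, 3.2, -29.1, -35.1, 6.24, -0.0, 0.0]
[0, 3.2, -32.8, -31.7, 6.24, -0.0, 0.0]
[0, 3.2, -36.0, -28.0, 6.24, -0.0, 0.0]
[0, 3.2, -38.8, -23.9, 6.24, -0.0, 0.0]
[0, 3.2, -41.2, -19.5, 6.24, -0.0, 0.0]
[0, 3.2, -43.1, -14.9, 6.24, -0.0, 0.0]
[0, 3.1, -44.4, -10.2, 6.24, -0.0, 0.0]
[0, 3.1, -45.3, -5.3, 6.24, -0.0, 0.0]
[0, 3.1, -45.6, -0.3, 6.24, -0.0, 0.0]
[0, 3.1, -45.4, 4.6, 6.24, -0.0, 0.0]
[0, 3.1, -44.6, 9.5, 6.24, -0.0, 0.0]
[0, 3.1, -43.3, 14.3, 6.24, -0.0, 0.0]
[0, 3.1, -41.5, 19.0, 6.24, -0.0, 0.0]
[0, 3.1, -39.2, 23.3, 6.24, -0.0, 0.0]
[0, 3.1, -36.4, 27.5, 6.24, -0.0, 0.0]
[0, 3.1, -33.2, 31.3, 6.24, -0.0, 0.0]
```

Call:
{"api": "apply_moves", "payload": {"increments": [[0,3.2,-29,-35,6.24,0,0],[0,3.2,-33,-32,6.24,0,0],[0,3.2,-36,-28,6.24,0,0],[0,3.2,-39,-24,6.24,0,0],[0,3.2,-41,-19.5,6.24,0,0],[0,3.2,-43,-15,6.24,0,0],[0,3.1,-44.5,-10,6.24,0,0],[0,3.1,-45.3,-5.3,6.24,0,0]]}}

```text
t: 1.15
ee_pos: [344.1, 231.8, 205.2]
orientation: [-0.248, 1.556, 0.248]
ft_force: [0.2, 0.3, -0.2]
width: 87.7
```

Call:
{"api": "apply_moves", "payload": {"increments": [[0,3.1,-45.6,-0.3,6.24,0,0],[0,3.1,-45.4,4.6,6.24,0,0],[0,3.1,-44.6,9.5,6.24,0,0],[0,3.1,-43.3,14.3,6.24,0,0],[0,3.1,-41.5,19,6.24,0,0],[0,3.1,-39.2,23.3,6.24,0,0],[0,3.1,-36.4,27.5,6.24,0,0],[0,3.1,-33.2,31.3,6.24,0,0]]}}

```text
t: 2.15
ee_pos: [456.3, -115.7, 180.3]
orientation: [0.435, 1.527, -0.435]
ft_force: [0.5, -0.3, 0.0]
width: 87.9
```

```bash
cat >> h.py <<'E'
import json
def snap(n,tag):
    o=status.get_obs(); im=get_image(n); cv2.imwrite(f"pics/{tag}.png",im[:,:,::-1])
    json.dump({k:np.array(v).tolist() for k,v in o.items()},open(f"pics/{tag}.json","w")); 
    print(o["t"],o["ee_pos"].round(1),R.from_rotvec(o["orientation"]).as_matrix().round(3).tolist(),o["ft_force"].round(1),o["width"])
def ob(tag): return {k:np.array(v) for k,v in json.load(open(f"pics/{tag}.json")).items()}
E
python3 - <<'E'
from h import *
snap("wrist","w1")
E
```

```text
2.15 [ 456.3 -115.7  180.3] [[0.0, 0.527, 0.85], [0.0, 0.85, -0.527], [-1.0, 0.0, -0.0]] [ 0.5 -0.3  0. ] 87.86935089650707
```

View pics/w1.png

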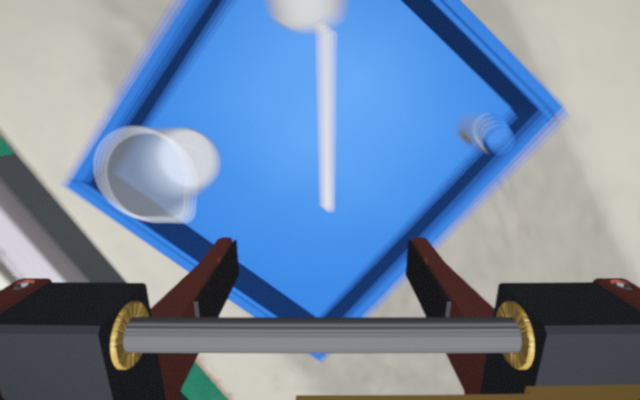

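The wrist view shows the rod running from (327,28) to its outer end at (327,211). The outer flange corners are near (72,183), (321,358) and (563,112), and the clear beaker is at about (150,175).

```bash
python3 - <<'E'
from h import *
o=ob("w1")
for n,u,z in [("r_out",(327,210),13),("r_up",(327,30),15),("r_mid",(326,120),15),("c-+",(72,183),50),("c--",(321,358),50),("c+-",(563,112),50)]:
    print(n,px2w("wrist",u,z,o).round(1))
q,_=fitbin();c,s=np.cos(q[2]),np.sin(q[2]);M=np.array([[c,-s],[s,c]])
for l in [(-160,145),(-160,-145),(160,-145)]: print((M@l+q[:2]).round(1))
for l,z in [((-85,82),91)]: print(proj("wrist",np.r_[M@l+q[:2],z],o))
im=cv2.imread("pics/w1.png")
for l,h in [((-85,82),91),((-85,82),5)]:
  for r in (35 if h>50 else 29,):
    a=np.linspace(0,6.283,40);C=np.r_[M@l+q[:2],h]
    for p in proj("wrist",C+np.c_[r*np.cos(a),r*np.sin(a),0*a],o): cv2.circle(im,tuple(int(v) for v in p),1,(0,0,255),-1)
cv2.imwrite("pics/w1a.png",im)
E
```

```text
r_out [ 448.  -139.5   13. ]
r_up [532.7  -1.9  15. ]
r_mid [492.6 -65.3  15. ]
c-+ [279.7   7.5  50. ]
c-- [ 366.8 -258.9   50. ]
c+- [ 660.6 -159.5   50. ]
[263.1  10.1]
[ 359.5 -263.4]
[ 661.3 -157. ]
[[137.40350029 178.65948809]]
```

View pics/w1a.png

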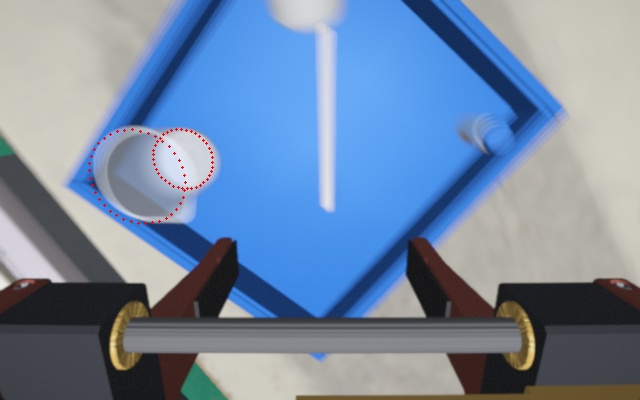

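Call:
{"api": "apply_moves", "payload": {"increments": [[110,20,0,4.5,0,0,0],[110,23,0,0,0,0,0],[110,25,0,0,0,0,0],[110,25,0,0,0,0,0],[110,25,0,0,0,0,0],[110,22,0,0,0,0,0],[110,15,0,0,0,0,0],[110,5,0,0,0,0,0]]}}

```text
t: 3.2
ee_pos: [459.5, -116.3, 19.7]
orientation: [0.432, 1.529, -0.432]
ft_force: [0.5, 0.0, -0.6]
width: 49.9
```

```bash
python3 - <<'E'
from h import *
snap("wrist","w2")
E
```

```text
3.2 [ 459.5 -116.3   19.7] [[-0.001, 0.524, 0.852], [0.0, 0.852, -0.524], [-1.0, -0.0, -0.001]] [ 0.5  0.  -0.6] 49.94459589486393
```

View pics/w2.png

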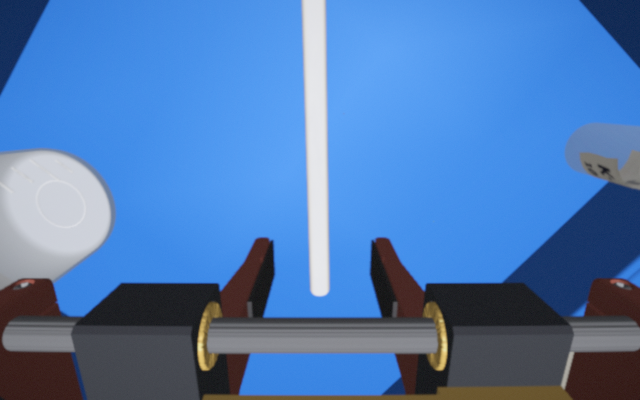

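The rod is centred between the jaws, with its end at (320,294) behind the fingertips. I'll go down 4.5 mm and close.

Call:
{"api": "apply_moves", "payload": {"increments": [[110,4.5,0,0,0,0,0],[110,0,0,0,0,0,0],[255,0,0,0,0,0,0],[255,0,0,0,0,0,0],[255,0,0,0,0,0,0],[255,0,0,0,0,0,0],[255,0,0,0,0,0,0],[255,0,0,0,0,0,0]]}}

```text
t: 4.25
ee_pos: [460.0, -116.5, 16.0]
orientation: [0.432, 1.527, -0.432]
ft_force: [0.1, 0.3, 1.7]
width: 10.2
```

Call:
{"api": "apply_moves", "payload": {"increments": [[255,0,-5,0,0,0,0],[255,0,-10,0,0,0,0],[255,0,-10,0,0,0,0],[255,0,-10,0,0,0,0],[255,0,-10,0,0,0,0],[255,0,-10,0,0,0,0],[255,0,-10,0,0,0,0],[255,0,-5,0,0,0,0]]}}

```text
t: 5.25
ee_pos: [422.9, -176.6, 16.0]
orientation: [0.433, 1.527, -0.433]
ft_force: [0.8, 1.7, 3.2]
width: 10.1
```

```bash
python3 - <<'E'
from h import *
snap("wrist","w3"); snap("top","t3")
im=cv2.imread("pics/t3.png")[145:290,280:420]
cv2.imwrite("pics/t3c.png",cv2.resize(im,None,fx=4,fy=4,interpolation=cv2.INTER_CUBIC))
E
```

```text
5.25 [ 422.9 -176.6   16. ] [[0.0, 0.525, 0.851], [-0.0, 0.851, -0.525], [-1.0, 0.0, 0.0]] [0.8 1.7 3.2] 10.116841032318705
5.3 [ 422.8 -176.9   16. ] [[-0.0, 0.524, 0.851], [-0.0, 0.851, -0.524], [-1.0, -0.0, -0.0]] [-1.1 -1.7  3.6] 9.893525799310666
```

View pics/w3.png

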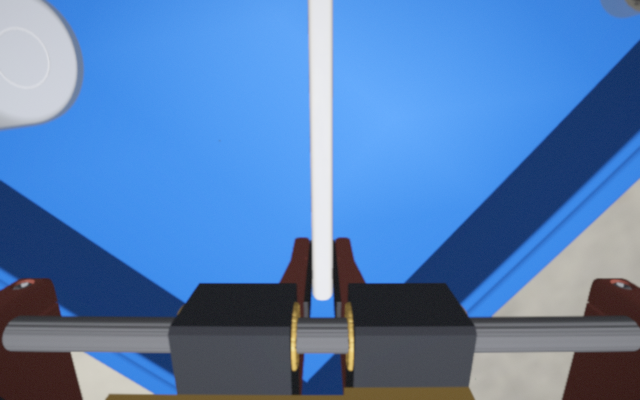

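View pics/t3c.png

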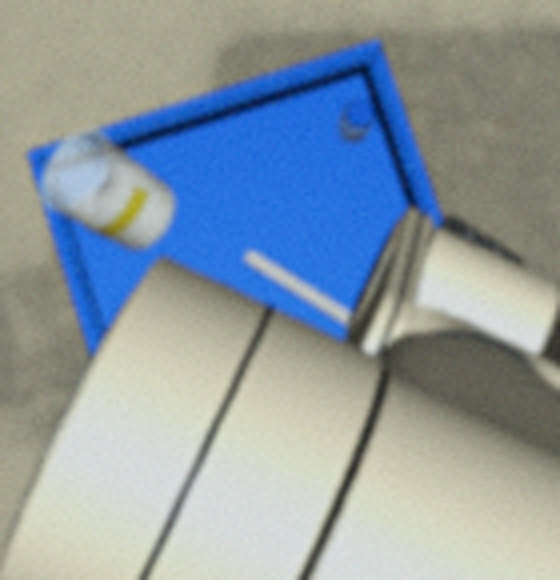

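The rod is 70 mm out and the beaker still leans in the corner: its body is unchanged in the top crop at (110,190), and the rod's inner end is at (248,257). Next I'll lift the rod slightly, turn it parallel to the bin's x and set it down.

Call:
{"api": "apply_moves", "payload": {"increments": [[255,-5,0,0,0,0,0],[255,-5,0,0,0,0,0],[255,0,-4,-2,7.8,0,0],[255,0,-4,-2,7.8,0,0],[255,0,-4,-2,7.8,0,0],[255,0,-4,-2,7.8,0,0],[255,0,-4,-2,7.8,0,0],[255,0,0,0,0,0,0]]}}

```text
t: 6.35
ee_pos: [402.0, -182.0, 26.2]
orientation: [0.955, 1.351, -0.955]
ft_force: [0.0, -0.1, 0.2]
width: 10.0
```

Call:
{"api": "apply_moves", "payload": {"increments": [[255,4,0,0,0,0,0],[255,4,0,0,0,0,0],[255,1.5,0,0,0,0,0],[255,0,0,0,0,0,0],[168,0,0,0,0,0,0],[168,0,0,0,0,0,0],[168,0,0,0,0,0,0],[168,0,0,0,0,0,0]]}}

```text
t: 7.35
ee_pos: [402.2, -182.2, 16.5]
orientation: [0.956, 1.35, -0.956]
ft_force: [0.1, 0.1, 0.2]
width: 29.9
```

Call:
{"api": "apply_moves", "payload": {"increments": [[168,-5,0,0,0,0,0],[168,-20,0,0,0,0,0],[168,-30,0,0,0,0,0],[168,-30,0,0,0,0,0],[168,-30,0,0,0,0,0],[168,-30,0,0,0,0,0],[168,-25,0,0,0,0,0],[168,-10,0,0,0,0,0]]}}

```text
t: 8.35
ee_pos: [402.7, -182.4, 198.0]
orientation: [0.956, 1.348, -0.956]
ft_force: [-0.7, -0.3, -0.6]
width: 30.0
```

```bash
python3 - <<'E'
from h import *
snap("wrist","w4")
q,_=fitbin();print(q)
E
```

```text
8.35 [ 402.7 -182.4  198. ] [[0.002, 0.943, 0.332], [-0.001, 0.332, -0.943], [-1.0, 0.002, 0.002]] [-0.7 -0.3 -0.6] 29.98707672892599
[ 4.62173132e+02 -7.34405374e+01  3.38871192e-01]
```

View pics/w4.png

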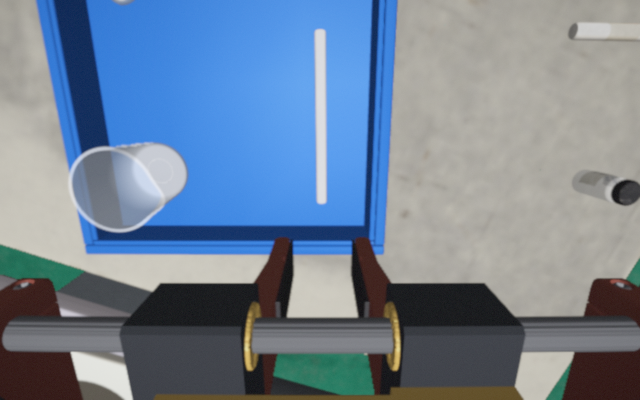

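```bash
python3 - <<'E'
from h import *
o=ob("w4")
for u in [(87,252),(384,253)]: print(px2w("wrist",u,50,o).round(1))
for u,z in [((318,32),15),((321,203),15)]: print(px2w("wrist",u,z,o).round(1))
plan((515,35,215),-28,8,255)
E
```

```text
[270.4  11.7  50. ]
[ 365.  -260.1   50. ]
[ 533.3 -133.8   15. ]
[ 382.7 -189.5   15. ]
[255, -2.1, 22.3, -21.0, -5.33, 0.02, -0.01]
[255, -2.1, 24.1, -18.8, -5.33, 0.02, -0.01]
[255, -2.1, 25.8, -16.5, -5.33, 0.02, -0.01]
[255, -2.1, 27.2, -14.1, -5.33, 0.02, -0.01]
[255, -2.1, 28.4, -11.5, -5.33, 0.02, -0.01]
[255, -2.1, 29.3, -8.8, -5.33, 0.02, -0.01]
[255, -2.1, 30.0, -6.0, -5.33, 0.02, -0.01]
[255, -2.1, 30.4, -3.2, -5.33, 0.02, -0.01]
```

Call:
{"api": "apply_moves", "payload": {"increments": [[255,-2,22,-21,-5.33,0,0],[255,-2,24,-19,-5.33,0,0],[255,-2,26,-16.5,-5.33,0,0],[255,-2,27,-14,-5.33,0,0],[255,-2,28.5,-11.5,-5.33,0,0],[255,-2,29,-9,-5.33,0,0],[255,-2,30,-6,-5.33,0,0],[255,-3,30.5,-3,-5.33,0,0]]}}

```text
t: 9.4
ee_pos: [513.6, 36.3, 212.3]
orientation: [0.38, 1.539, -0.381]
ft_force: [0.1, -1.1, 0.1]
width: 0.6
```

```bash
python3 - <<'E'
from h import *
snap("wrist","w5"); snap("scene","s5")
E
```

```text
9.4 [513.6  36.3 212.3] [[-0.002, 0.466, 0.885], [-0.0, 0.885, -0.466], [-1.0, -0.001, -0.002]] [ 0.1 -1.1  0.1] 0.5642111572121496
9.45 [515.7  38.5 213. ] [[0.001, 0.462, 0.887], [0.001, 0.887, -0.462], [-1.0, 0.001, -0.0]] [1.5 1.7 0.3] 0.06514411616309732
```

View pics/w5.png

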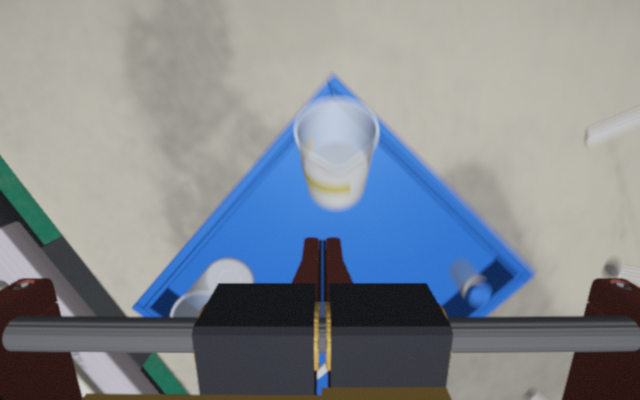

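View pics/s5.png

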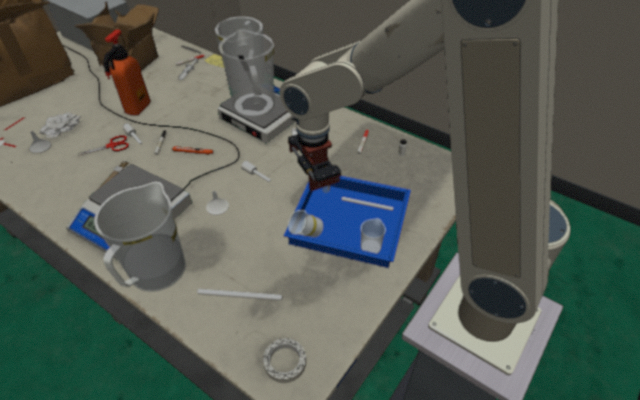

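```bash
python3 - <<'E'
from h import *
o=ob("w5")
for n,u,z in [("corner",(333,76),50),("mouth",(336,137),86),("c+-",(533,272),50),("c-+",(135,308),50),("foot low pt",(335,209),30)]: print(n,px2w("wrist",u,z,o).round(1))
# model fit: contact point c, lean heading a
cx,cy=px2w("wrist",(336,137),86,o)[:2]
im=cv2.imread("pics/w5.png")
th=np.radians(46)
for a in [62]:
    h=np.array([np.cos(np.radians(a)),np.sin(np.radians(a)),0]);ax=h*np.sin(th)+np.array([0,0,np.cos(th)]);up=-h*np.cos(th)+np.array([0,0,np.sin(th)]);s=np.cross(ax,up)
    m=np.array([cx,cy,85.6]);f=m-86*ax
    print("contact",f-29*up,"upper rim",m+35*up,"lower",m-35*up)
    t=np.linspace(0,6.283,60)
    for C,r in [(m,35),(f,29)]:
        for p in proj("wrist",C+r*(np.outer(np.cos(t),up)+np.outer(np.sin(t),s)),o): cv2.circle(im,tuple(int(v) for v in p),0,(0,0,255),-1)
cv2.imwrite("pics/w5a.png",cv2.resize(im[60:230,240:440],None,fx=4,fy=4,interpolation=cv2.INTER_CUBIC)[:600])
E
```

```text
corner [568.7 119.5  50. ]
mouth [547.4  75.2  86. ]
c+- [ 664.7 -145.7   50. ]
c-+ [274.3  11.5  50. ]
foot low pt [512.4   4.7  30. ]
contact [527.76977585  38.31851268   4.99852593] upper rim [535.9409693   53.68629246 110.77689301] lower [558.76953386  96.62057798  60.42310699]
```

View pics/w5a.png

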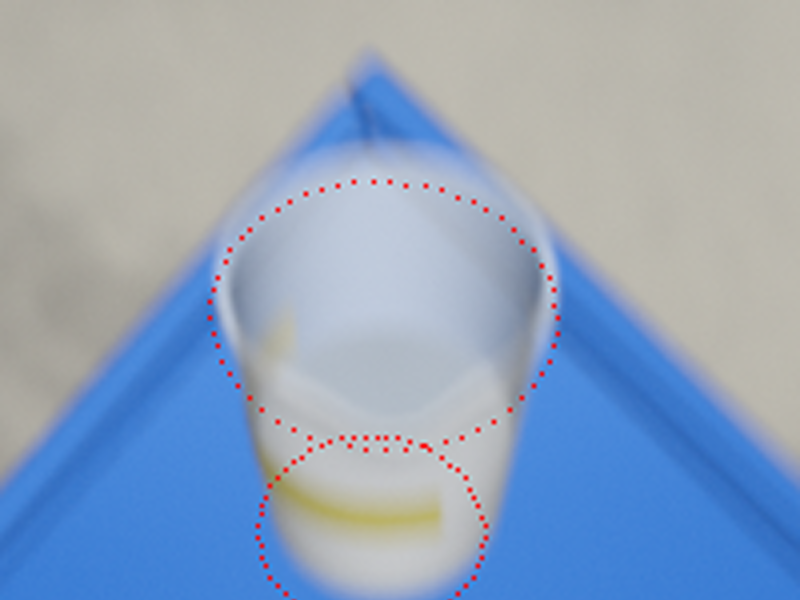

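```bash
python3 - <<'E'
from h import *
o=ob("w5")
im=cv2.imread("pics/w5.png")
th=np.radians(46);a=62
cx,cy=px2w("wrist",(337,129),86,o)[:2]
h=np.array([np.cos(np.radians(a)),np.sin(np.radians(a)),0]);ax=h*np.sin(th)+np.array([0,0,np.cos(th)]);up=-h*np.cos(th)+np.array([0,0,np.sin(th)]);s=np.cross(ax,up)
m=np.array([cx,cy,85.6]);f=m-86*ax
print("mouth",m,"contact",f-29*up,"upper rim",m+35*up,"lower",m-35*up)
t=np.linspace(0,6.283,60)
for C,r in [(m,35),(f,29)]:
    for p in proj("wrist",C+r*(np.outer(np.cos(t),up)+np.outer(np.sin(t),s)),o): cv2.circle(im,tuple(int(v) for v in p),0,(0,0,255),-1)
cv2.imwrite("pics/w5b.png",cv2.resize(im[60:230,240:440],None,fx=4,fy=4,interpolation=cv2.INTER_CUBIC)[:600])
c=np.cos(q:=0.3389);
for P in (f-29*up,m):
    d=P[:2]-[467,-72]; print("bin",np.cos(q)*d[0]+np.sin(q)*d[1],-np.sin(q)*d[0]+np.cos(q)*d[1])
E
```

```text
mouth [550.97161076  80.43802566  85.6       ] contact [531.38613503  43.60310313   4.99852593] upper rim [539.55732848  58.9708829  110.77689301] lower [562.38589303 101.90516843  60.42310699]
bin 99.15614710796714 87.62254462873899
bin 129.8733840660592 115.85114238911748
```

View pics/w5b.png

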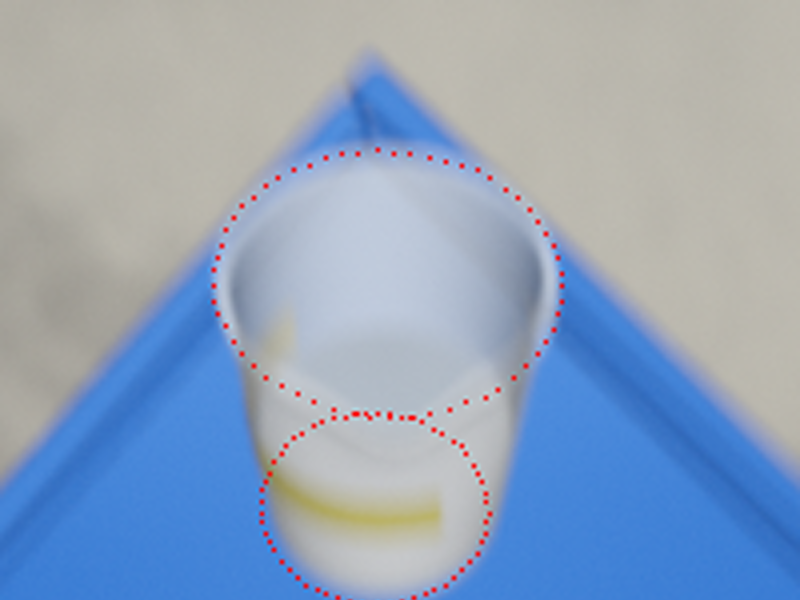

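The red beaker model fits the picture well: mouth centre at (551,80,86), foot contact at (531,44), leaning towards heading 62°. I'll move the closed fingers over the mouth and part of the way in.

Call:
{"api": "apply_moves", "payload": {"increments": [[255,0,20,4,0,0,0],[255,0,20,4,0,0,0],[255,0,14.5,4,0,0,0],[255,15,0,0,0,0,0],[255,25,0,0,0,0,0],[255,25,0,0,0,0,0],[255,20,0,0,0,0,0],[255,10,0,0,0,0,0]]}}

```text
t: 10.5
ee_pos: [548.7, 77.3, 116.5]
orientation: [0.382, 1.539, -0.384]
ft_force: [0.1, -0.2, 0.1]
width: 0.6
```

```bash
python3 - <<'E'
from h import *
snap("wrist","w6"); snap("scene","s6")
im=cv2.imread("pics/s6.png")[160:280,250:420]
cv2.imwrite("pics/s6c.png",cv2.resize(im,None,fx=4,fy=4,interpolation=cv2.INTER_CUBIC))
E
```

```text
10.5 [548.7  77.3 116.5] [[-0.003, 0.469, 0.883], [-0.0, 0.883, -0.469], [-1.0, -0.002, -0.002]] [ 0.1 -0.2  0.1] 0.64593013600464
10.55 [548.5  77.3 116. ] [[-0.004, 0.469, 0.883], [-0.001, 0.883, -0.469], [-1.0, -0.002, -0.003]] [-0.8  0.8 -1.2] 0.7077117401067209
```

View pics/w6.png

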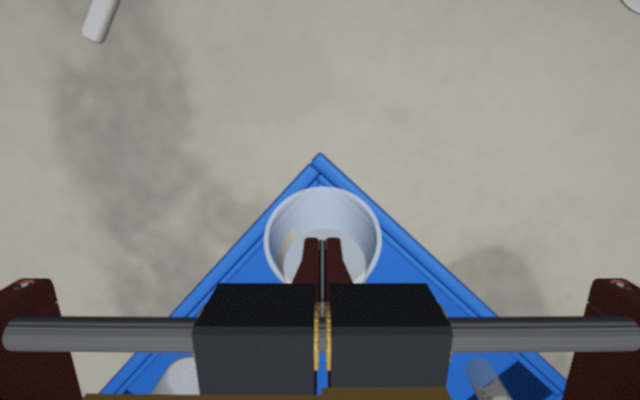

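View pics/s6c.png

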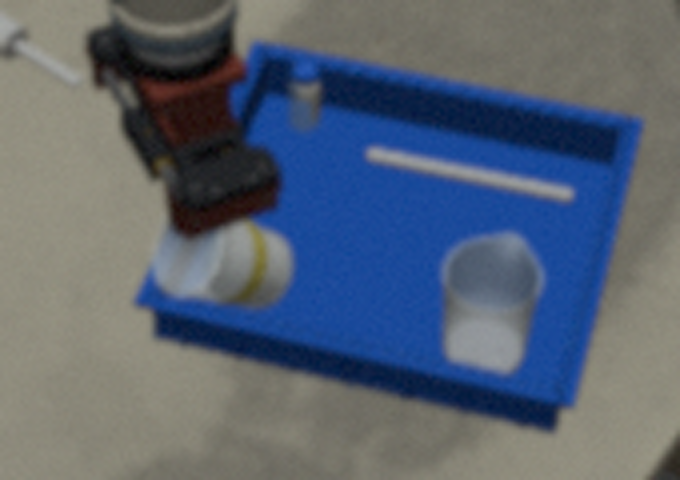

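The fingertips are over the mouth at (322,245), inside the rim ring (265–380, 190–290), with no contact force. I'll go deeper.

Call:
{"api": "apply_moves", "payload": {"increments": [[255,2,4,0,0,0,0],[255,8,0,0,0,0,0],[255,8,0,0,0,0,0],[255,8,0,0,0,0,0],[255,8,0,0,0,0,0],[255,6,0,0,0,0,0],[255,0,0,0,0,0,0],[255,0,0,0,0,0,0]]}}

```text
t: 11.6
ee_pos: [552.1, 81.4, 78.6]
orientation: [0.383, 1.537, -0.383]
ft_force: [-0.6, 0.7, -0.8]
width: 0.3
```

Call:
{"api": "apply_moves", "payload": {"increments": [[255,2,-5,0,0,0,0],[255,2,-6,0,0,0,0],[255,0,-6,0,0,0,0],[255,0,-5,0,0,0,0],[255,0,-5,0,0,0,0],[255,0,-5,0,0,0,0],[255,0,-4,0,0,0,0],[255,0,-4,0,0,0,0]]}}

```text
t: 12.6
ee_pos: [533.1, 45.8, 74.5]
orientation: [0.383, 1.537, -0.383]
ft_force: [0.4, -0.4, -0.2]
width: 0.5
```

```bash
python3 - <<'E'
from h import *
snap("wrist","w7"); snap("scene","s7")
im=cv2.imread("pics/s7.png")[160:280,250:420]
cv2.imwrite("pics/s7c.png",cv2.resize(im,None,fx=4,fy=4,interpolation=cv2.INTER_CUBIC))
E
```

```text
12.6 [533.1  45.8  74.5] [[0.0, 0.469, 0.883], [0.0, 0.883, -0.469], [-1.0, 0.0, 0.0]] [ 0.4 -0.4 -0.2] 0.49295267780834534
12.65 [532.8  45.5  74.4] [[-0.0, 0.469, 0.883], [-0.0, 0.883, -0.469], [-1.0, -0.0, -0.0]] [ 0.   0.  -0.1] 0.7249099307160332
```

View pics/w7.png

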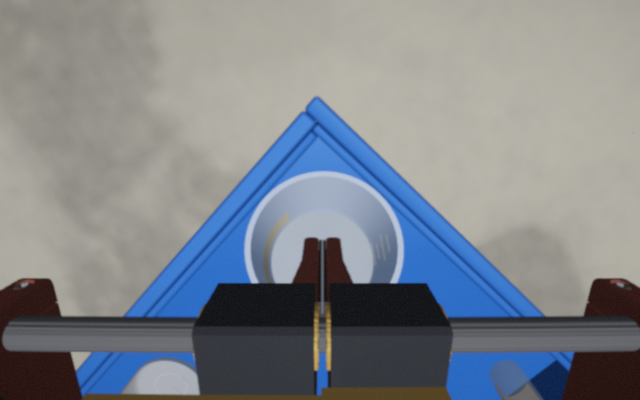

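View pics/s7c.png

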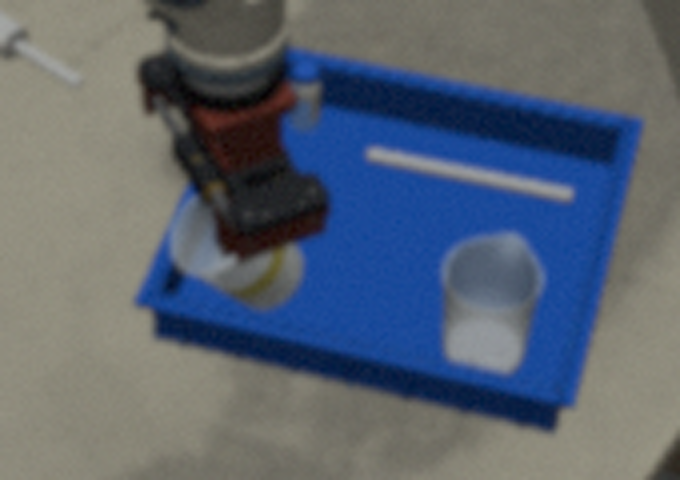

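The beaker is tipping up as planned: the wrist picture shows the mouth ring centred at about (324,240), and the scene view shows less lean. I'll keep pulling.

Call:
{"api": "apply_moves", "payload": {"increments": [[255,0,-5,0,0,0,0],[255,0,-5,0,0,0,0],[255,0,-5,0,0,0,0],[255,0,-5,0,0,0,0],[255,0,-5,0,0,0,0],[255,0,-5,0,0,0,0],[255,0,-5,0,0,0,0],[255,0,-5,0,0,0,0]]}}

```text
t: 13.7
ee_pos: [514.3, 10.4, 74.5]
orientation: [0.383, 1.537, -0.383]
ft_force: [0.9, 0.2, -0.7]
width: 0.7
```

```bash
python3 - <<'E'
from h import *
snap("wrist","w8"); snap("scene","s8")
im=cv2.imread("pics/s8.png")[160:280,250:420]
cv2.imwrite("pics/s8c.png",cv2.resize(im,None,fx=4,fy=4,interpolation=cv2.INTER_CUBIC))
E
```

```text
13.7 [514.3  10.4  74.5] [[0.0, 0.469, 0.883], [-0.0, 0.883, -0.469], [-1.0, 0.0, 0.0]] [ 0.9  0.2 -0.7] 0.7149401540807012
13.75 [514.   10.1  74.4] [[-0.0, 0.469, 0.883], [-0.0, 0.883, -0.469], [-1.0, -0.0, -0.0]] [-0.1  0.6  0. ] 0.6946017409471302
```

View pics/w8.png

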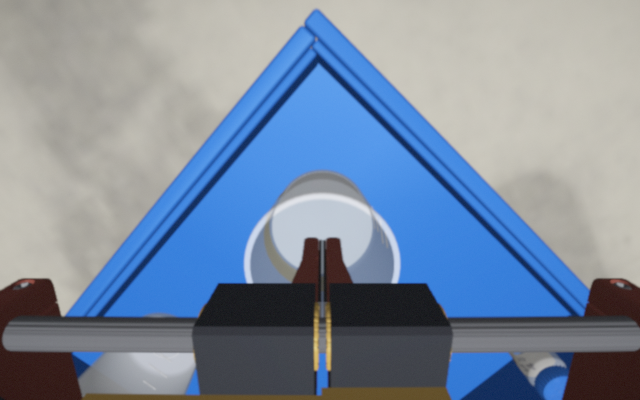

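View pics/s8c.png

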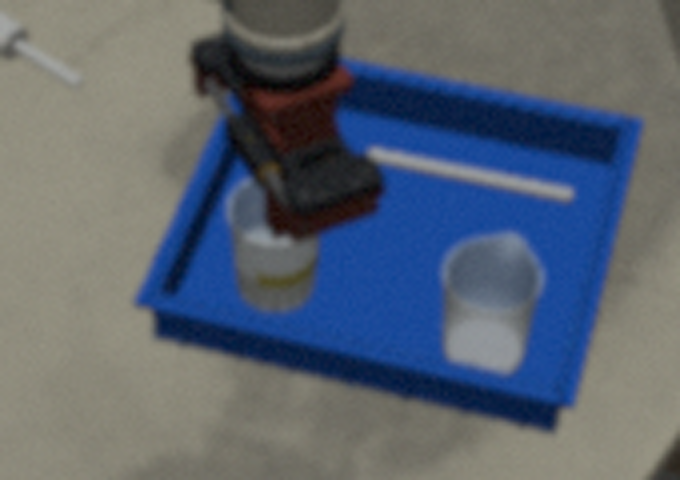

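The beaker is upright on its base. In the wrist picture its rim spans x 246–399 around row 262. I'll measure its position.

```bash
python3 - <<'E'
from h import *
o=ob("w8")
def bn(P,c=(467,-72),q=0.3389):
    d=np.array(P[:2])-c; return np.round([np.cos(q)*d[0]+np.sin(q)*d[1],-np.sin(q)*d[0]+np.cos(q)*d[1]],1)
im=cv2.imread("pics/w8.png")
L=px2w("wrist",(246,262),91,o);Rr=px2w("wrist",(400,262),91,o);T=px2w("wrist",(322,194),91,o)
print(L,Rr,np.linalg.norm(L-Rr),T)
h=np.array([.469,.883]); C=np.r_[T[:2]-35*h,5]; print("centre",C,bn(C),"tcp",bn(o["ee_pos"]),"offset h",(o["ee_pos"][:2]-C[:2])@h)
# bin corner by this view
for u in [(316,11)]: P=px2w("wrist",u,50,o);print("corner",P,bn(P))
t=np.linspace(0,6.283,80)
for z,r in [(91,35),(5,29)]:
    for p in proj("wrist",np.c_[C[0]+r*np.cos(t),C[1]+r*np.sin(t),0*t+z],o): cv2.circle(im,tuple(int(v) for v in p),1,(0,0,255),-1)
cv2.imwrite("pics/w8a.png",im)
E
```

```text
[489.51996399  33.976507    91.        ] [549.60706791   2.04129949  91.        ] 68.04643661843716 [533.75043296  45.64419886  91.        ]
centre [517.33543296  14.73919886   5.        ] [76.3 65.1] tcp [72. 62.] offset h -5.238532896631539
corner [567.92048055 115.9416627   50.        ] [157.7 143.7]
```

View pics/w8a.png

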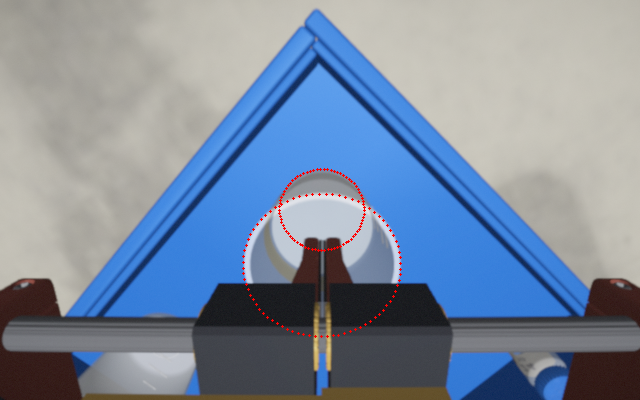

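The centre is at bin (76,65), with the fingers inside the bore. I'll lower them for a low push, then drag the beaker about 30 mm away from the corner.

Call:
{"api": "apply_moves", "payload": {"increments": [[255,4,0,0,0,0,0],[255,8,0,0,0,0,0],[255,8,0,0,0,0,0],[255,8,0,0,0,0,0],[255,8,0,0,0,0,0],[255,4,0,0,0,0,0],[255,0,-4,0,0,0,0],[255,0,-4,0,0,0,0]]}}

```text
t: 14.8
ee_pos: [510.7, 3.4, 34.6]
orientation: [0.383, 1.537, -0.383]
ft_force: [0.1, 0.2, 0.9]
width: 0.7
```

Call:
{"api": "apply_moves", "payload": {"increments": [[255,0,-4,0,0,0,0],[255,0,-4,0,0,0,0],[255,0,-5,0,0,0,0],[255,0,-5,0,0,0,0],[255,0,-5,0,0,0,0],[255,0,-5,0,0,0,0],[255,0,-4,0,0,0,0],[255,0,-3,0,0,0,0]]}}

```text
t: 15.8
ee_pos: [494.2, -27.5, 34.5]
orientation: [0.383, 1.537, -0.383]
ft_force: [0.1, 0.2, -0.2]
width: 0.3
```

```bash
python3 - <<'E'
from h import *
snap("wrist","w9"); snap("scene","s9")
im=cv2.imread("pics/s9.png")[160:280,250:420]
cv2.imwrite("pics/s9c.png",cv2.resize(im,None,fx=4,fy=4,interpolation=cv2.INTER_CUBIC))
E
```

```text
15.8 [494.2 -27.5  34.5] [[-0.0, 0.469, 0.883], [0.0, 0.883, -0.469], [-1.0, -0.0, -0.0]] [ 0.1  0.2 -0.2] 0.30298625965904824
15.85 [494.  -27.7  34.4] [[-0.0, 0.469, 0.883], [-0.0, 0.883, -0.469], [-1.0, -0.0, -0.0]] [-0.2  1.1  0.8] 0.10745226485102323
```

View pics/w9.png

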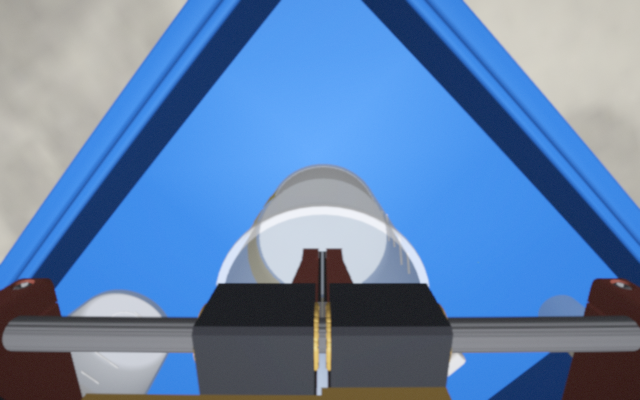

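View pics/s9c.png

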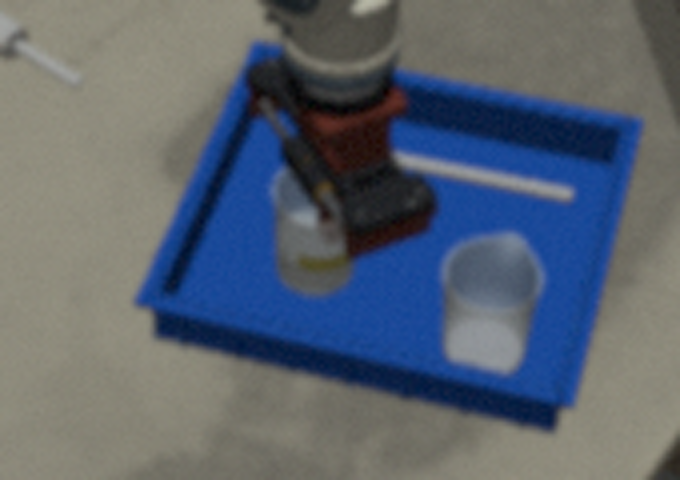

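The beaker slid out while staying upright. I'll back the fingers off the wall, rise straight up, and check.

Call:
{"api": "apply_moves", "payload": {"increments": [[255,0,5,0,0,0,0],[255,0,5,0,0,0,0],[255,-10,0,0,0,0,0],[255,-25,0,0,0,0,0],[255,-35,0,0,0,0,0],[255,-40,0,0,0,0,0],[255,-40,0,0,0,0,0],[255,-30,0,0,0,0,0]]}}

```text
t: 16.9
ee_pos: [499.2, -18.4, 216.9]
orientation: [0.383, 1.535, -0.382]
ft_force: [0.3, 0.1, -0.3]
width: 0.4
```

Call:
{"api": "apply_moves", "payload": {"increments": [[255,-5,-20,0,0,0,0],[255,0,-30,0,0,0,0],[255,0,-30,0,0,0,0],[255,0,-10,0,0,0,0],[255,0,0,0,0,0,0],[255,0,0,0,0,0,0],[255,0,0,0,0,0,0],[255,0,0,0,0,0,0]]}}

```text
t: 17.9
ee_pos: [457.0, -97.5, 219.4]
orientation: [0.382, 1.537, -0.382]
ft_force: [0.1, -0.1, 0.4]
width: 0.5
```

```bash
python3 - <<'E'
from h import *
snap("wrist","w10"); snap("scene","s10"); snap("top","t10")
im=cv2.imread("pics/s10.png")[160:280,250:420]
cv2.imwrite("pics/s10c.png",cv2.resize(im,None,fx=4,fy=4,interpolation=cv2.INTER_CUBIC))
E
```

```text
17.9 [457.  -97.5 219.4] [[-0.0, 0.468, 0.884], [0.0, 0.884, -0.468], [-1.0, -0.0, -0.0]] [ 0.1 -0.1  0.4] 0.4730781944424007
17.95 [456.9 -97.6 219.4] [[-0.0, 0.468, 0.884], [0.0, 0.884, -0.468], [-1.0, -0.0, -0.0]] [-0.5 -0.   0.2] 0.6210871143367351
18.0 [457.  -97.6 219.5] [[0.0, 0.468, 0.884], [-0.0, 0.884, -0.468], [-1.0, 0.0, 0.0]] [ 0.   0.2 -0.6] 0.4707652026789111
```

View pics/w10.png

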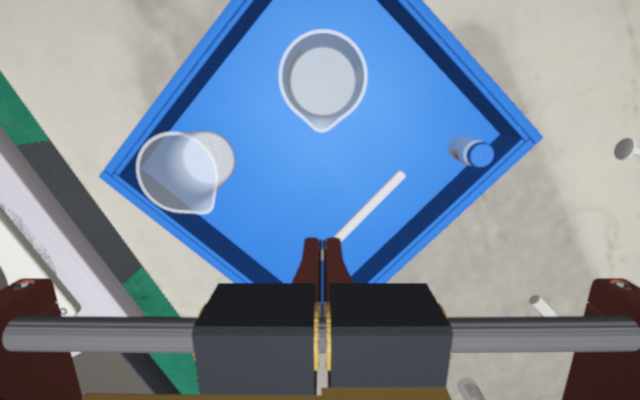

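View pics/s10c.png

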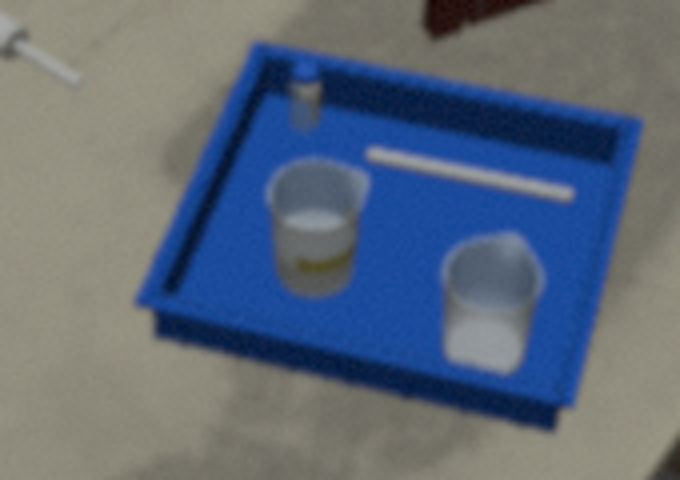

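View pics/t10.png

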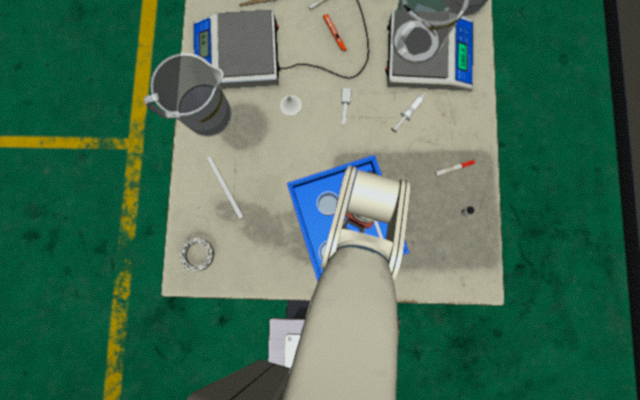

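```bash
python3 - <<'E'
from h import *
o=ob("w10")
def bn(P,c=(467,-72),q=0.3389):
    d=np.array(P[:2])-c; return np.round([np.cos(q)*d[0]+np.sin(q)*d[1],-np.sin(q)*d[0]+np.cos(q)*d[1]],1)
L=px2w("wrist",(280,77),91,o);Rr=px2w("wrist",(367,77),91,o);print(np.linalg.norm(L-Rr),bn((L+Rr)/2))
P=px2w("wrist",(322,81),13,o);print("inner bottom",bn(P))
for u in [(102,175),(541,138)]: print("flange corner",bn(px2w("wrist",u,50,o)))
print("rod end",bn(px2w("wrist",(402,174),15,o)))
print("top",bn(px2w("top",(327,203),91)), "top w/ own bin fit",bn(px2w("top",(327,203),91),(462.2,-73.4)))
E
```

```text
67.86933439017903 [54.1 43.3]
inner bottom [54.6 45.3]
flange corner [-154.9  143.1]
flange corner [ 156.1 -142. ]
rod end [ 43.4 -81.4]
top [50.4 47.1] top w/ own bin fit [55.4 46.8]
```

```bash
python3 -c "
from workcell import *
print(close_job())"
```

```text
the job is handed in; nothing more can be done
None
```

The job is done and handed in at about 18 s of robot time. All the final checks passed.

- **Rod:** I gripped its free end, drew it 70 mm straight out while the beaker still leaned in the corner, and laid it flat along the bin's −y side.
- **Beaker:** With the closed fingers in its mouth I tipped it upright on the edge of its foot. I then dragged it about 30 mm over the floor by its inner wall, without gripping or lifting it, and withdrew the fingers straight up.

**Final pictures:**
- The beaker stands upright at about (54, 44) mm in the bin frame. That leaves about 56 mm to the +x wall and 51 mm to the +y wall, and more to the other two.
- The rod's nearer end is at about (43, −81) mm, well clear of the beaker.
- The other items in the bin and on the table look unmoved in the scene and top pictures. The arm hides part of the bin in the top view, but the wrist and scene views show it.
- The gripper was at a height of 219 mm and touched nothing.

The top and wrist cameras disagreed by about 5 mm on where the bin lies. That is well inside the margins.

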